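# Turn a plywood blank about a peg until it bears on the stop of a sawing jig

## Task

Set the L-shaped plywood blank at the right angle for sawing: slide it along the jig board until it bears on the peg, then push its far corner so that it turns about the peg until its long straight edge comes up against the jig's stop, its inner corner still at the peg. The stop's tongue has been set by hand, so feel for it: lean the blank on it for a second with a push of about 7 newtons, and be gentle throughout, as more than 15 newtons on the blank, peg or stop would spoil the setting. Keep the blank flat on the jig, leave the other things on the bench alone, and draw clear at the end.

Things in the scene. Friction and masses are not known exactly. Their poses are not given: they have to be found in the camera images.
- jig: The sawing jig: a fixed grey melamine-faced board 310 x 340 x 12 mm flat on the bench, carrying the peg and the stop. Origin at the centre of its underside; x points to the stop's side (away from the robot), y towards the peg's end, z up. Its top face is 12 mm above the bench. Its place varies, and its yaw by up to 0.25 rad.
- peg: A fixed upright round dark wooden peg, 16 mm in diameter and 34 mm tall, at (60.5, 85) mm in the jig's x, y. Origin at the centre of its foot, on the jig's top face; axes as the jig's.
- stop: Fixed steel holder, 45 mm tall with its wing nut, and in it a 24 mm wide, 24 mm tall wooden tongue whose round nose looks to the robot (-x). Origin on the jig's top face at (98.5, -33) mm in the jig's x, y; axes as the jig's. The nose tip stands 12 mm before to 12 mm behind the origin in x: clamped by hand, differs each time, not measured. It does not give.
- blank: A loose flat L-shaped smooth plywood piece 18 mm thick, 0.2 to 0.45 kg, on the jig's top face. Origin at the L's inner (concave) corner, underside. In its frame: main rectangle x -80 to 30, y -150 to 0 mm; ear x 0 to 30, y 0 to 40 mm. Starts turned 0.42 to 0.58 rad clockwise (from above) from the jig, its edge y = 0 up to 45 mm short of the peg: slide it along its own +y.
- far_corner (a point): The blank's far corner, to be pushed, at x = -80, y = -150 mm in the blank's frame, top face; its axes are the blank's. Pushing the edge x = -80 beside it (towards the blank's +x) turns the blank counterclockwise about the peg.
- edge_mid (a point): Middle of the blank's long straight edge (x = 30 in its frame, 190 mm long), top face; axes as the blank's. This edge meets the stop's nose, when blank and jig axes are parallel within 0.11 rad; the peg then sits in the inner corner (its axis at about x = -8, y = 8 mm of the blank's frame).
- brick: Bystander: a hollow fired-clay brick 210 x 100 x 60 mm. Origin under its centre.
- log: Bystander: a short log 250 mm long, 116 mm thick, lying. Origin under its centre.
- saw: Bystander: a handsaw lying flat, about 450 mm long, handle 26 mm high. Origin under the blade near the handle.
- tin: Bystander: an open metal tin 72 mm across, 90 mm tall, holding pencils up to 150 mm high. Origin under its centre.

How it is judged:
By the outcome, as a careful person would: the job done as asked, in the order asked, and still so for the second after the job is handed in, with the robot touching nothing.
It also fails if it takes over 64 s, if anything falls off the work surface, if the arm or the gripper's body presses on something with over 40 N, if the wrist force passes 120 N, or if a joint passes its speed limit or range.

## Robot

A 6-joint arm with a two-finger parallel gripper is mounted at the origin on the work surface. World frame = base frame: x ahead of the robot, y to its left, z up, the work surface at z = 0. Lengths are in m, angles in degrees, forces in N, time in s.
With the tool pointing down it reaches from about 0.375 to 0.9 m from the base axis. Payload 3.1 kg.
Tool frame: the origin (TCP) lies at the very end of the fingers, on their centre line; the grasp point (between the pads) lies bot.grip_point_offset behind it (bot.grip_point_offset is the distance from the TCP to the grasp point, in m); z points along the fingers, y is the line along which they close (so a half turn about z gives the same grasp; the last joint's range is limited). The gripper opens to 87 mm and grips with 3 to 60 N. Pads are 19 mm wide; open, the fingers measure 117 mm over their backs; the gripper's body (75 mm by 190 mm) begins 51 mm behind the grasp point.
Start: joints at [-75.602, 30.224, 82.088, -0, 67.689, -10.227], TCP at [0.26, -0.568, 0.223] pointing down, gripper open.
Joint ranges: [-176.69, 176.69], [-43.24, 126.21], [12.49, 139.97], [-82, 262], [0, 151.66], [-163.58, 163.58]. Speed limits (degrees/s): [159.86, 159.86, 180, 180, 180, 180].

## Interface

Orientations are given as a 3x3 rotation matrix whose columns are the frame's x, y, z axes.
In Python, from rig import bot, viewer, ticket gives the robot as it stands.
- The arm moves only by the tool servo_tool, never from a script. Its argument "targets" is a list of rows, each an object with "offset": the shift along the tool's x, y, z in m, a list of three; "dr": the turn, a rotation vector about the tool's x, y, z in degrees, a list of three. In form: [{"offset": [x, y, z], "dr": [ax, ay, az]}, ...]. A call has 1 to 20 rows; each row is the pose to reach, as a shift and turn from the pose commanded when the call began, along the tool's axes at that moment; what a row does not reach only later rows make up. A row lasts 1/12 s, in which the tool goes at most 41.7 mm and 7.16 degrees, less where a joint would pass 70% of its speed; a pose out of reach is approached as far as the arm can. A call with a gripper value outside its range is refused whole. "gripper" is the gripper command: -1 is fully open, 1 is shut, values between are in proportion, set as the call begins (left out, the last holds). The fingers move at their own pace and stop on an object; the grip force is fixed at half the most. Time passes only in rows, so rows that repeat a pose let the fingers close. It gives the time, the measured TCP pose, the force, the opening and the grip force at its end, in the units of the state.
- bot.read_state(): the state, without advancing time (a new reading comes with each control period).
- viewer.capture(name): name is "side" or "top"; returns a dict with "color" (420x560x3 uint8, red, green, blue), "camera_matrix" (3x3 intrinsics, pixels), "k1" (the pictures are not rectified: a ray, as slopes to the right and down, at radius r is drawn at 1 + k1 r^2 times it, then the intrinsics apply), "R" (3x3) and "t" (3): a world point X has camera coordinates R X + t. Camera axes: x right, y down, z forward; pixel columns grow to the right and rows downward; lengths in m; the calibration is good to about 2 mm. A picture is of the moment at which its call begins. There is no depth.
- ticket.hand_in(): hands the job in; it is judged then, once.
The state is a dict: "time_s": time; "joint_positions": joint angles; "qvel": joint speeds; "tau": joint torques, N m; "position": TCP position; "tcp_rot": TCP orientation; "force": force on the tool from outside, world axes, zero at the start; "moment": the same for the moment, N m; "opening": opening from 0.0 (shut) to 1.0 (fully open); "grasp_force": force on a finger pad.
Only numpy, scipy, OpenCV 4.12 (cv2) and the standard library are available. Lean on these libraries where they do the work, as an engineer would, in place of code of your own. Each camera call takes 0.05 s, during which the arm holds its last target. There are 200 camera calls.

## Working session

There is one attempt and no reset: what is moved stays moved. The work goes in short steps, Python scripts to look and compute and a tool call to move; the robot and the scene stay as the last step left them, time stands still between calls to the robot, and variables do not carry over. Pictures are saved under pics/ and viewed, at most 10 in all, crops included, and the job is handed in when it is done.

Besides the shell and the picture viewer there is one more tool, called as a command line: name --argument value ..., lists and objects as JSON in quotes. servo_tool: Moves the arm, as the interface text tells. Its arguments: {"type":"object","properties":{"targets":{"type":"array"},"gripper":{"type":"number"}},"required":["targets"]}

```bash
mkdir -p pics; ls
python3 - <<'E'
from rig import bot, viewer
import cv2,pickle
s=bot.read_state();print(s)
d={}
for n in("top","side"):
    c=viewer.capture(n);d[n]=c;cv2.imwrite(f"pics/{n}0.png",c["color"][:,:,::-1]);print({k:v for k,v in c.items() if k!="color"})
pickle.dump(d,open("c0.pkl","wb"))
E
```

```text
pics
{'time_s': 0.0, 'joint_positions': array([-7.56005780e+01,  3.02778085e+01,  8.21578566e+01, -1.30291850e-03,
        6.76884048e+01, -1.02293368e+01]), 'qvel': array([-0.01374889, -0.0554757 , -0.05098818, -0.00468636,  0.03976943,
        0.0103174 ]), 'tau': array([-5.63439007e-04, -4.40042174e+01, -1.76595801e+01,  6.32773759e-02,
        5.83300937e-02, -1.82846184e-04]), 'position': array([ 0.26027348, -0.56741001,  0.22157588]), 'tcp_rot': array([[ 9.09023542e-01,  4.16744391e-01, -5.58875039e-04],
       [ 4.16744607e-01, -9.09021208e-01,  2.09216819e-03],
       [ 3.63870095e-04, -2.13473830e-03, -9.99997655e-01]]), 'force': array([ 0.13051842,  0.78933739, -0.17321903]), 'moment': array([-0.00989649, -0.02565107,  0.00540555]), 'grasp_force': 0.0, 'opening': 1.0030209808323385}
{'camera_matrix': array([[396.28166856,   0.        , 282.12061738],
       [  0.        , 396.28166856, 210.80565552],
       [  0.        ,   0.        ,   1.        ]]), 'k1': -0.09981314420606509, 'R': array([[-0.02898041, -0.99952241,  0.01072749],
       [-0.99478418,  0.0277897 , -0.09814359],
       [ 0.09779861, -0.01351578, -0.99511444]]), 't': array([-0.01269931,  0.5097411 ,  1.24097321])}
{'camera_matrix': array([[388.9048245 ,   0.        , 280.80048049],
       [  0.        , 388.9048245 , 206.1143333 ],
       [  0.        ,   0.        ,   1.        ]]), 'k1': -0.01305956077122705, 'R': array([[-0.91656236, -0.39973613, -0.01115631],
       [-0.21171335,  0.50873133, -0.8344878 ],
       [ 0.33925049, -0.76249817, -0.55091347]]), 't': array([0.48074971, 0.15094992, 0.84069907])}
```

View pics/top0.png

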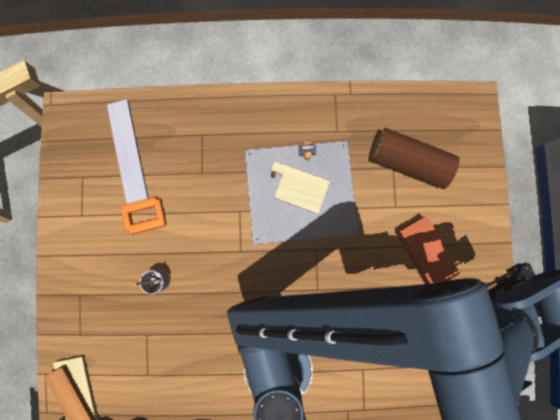

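View pics/side0.png

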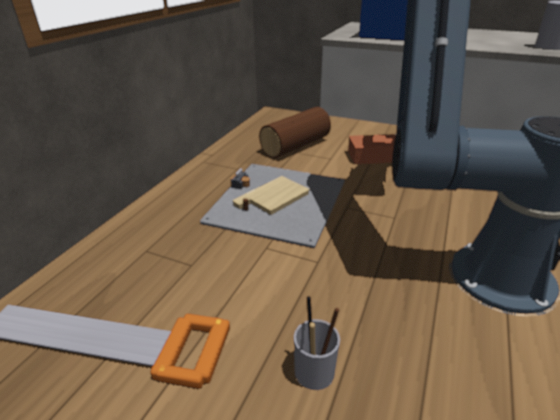

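The top view shows the jig with corners near (247,150), (347,142), (355,236) and (253,243). The blank is around (302,188), the peg around (274,174) and the stop at (307,150). The tin, saw, log and brick are clear of the jig. Next I measure by masks.

```bash
cat > h.py <<'E'
import numpy as np,cv2
def ray(c,uv):
    K,k1=c["camera_matrix"],c["k1"]
    D=np.array([k1,0,0,0,0.])
    p=cv2.undistortPointsIter(np.float64(uv).reshape(-1,1,2),K,D,None,None,(3,50,1e-10)).reshape(-1,2)
    d=np.c_[p,np.ones(len(p))]@c["R"]
    return -c["R"].T@c["t"],d
def onz(c,uv,z):
    o,d=ray(c,uv); return (o+d*((z-o[2])/d[:,2:]))[:,:2]
def proj(c,X):
    return cv2.projectPoints(np.float64(X).reshape(-1,1,3),cv2.Rodrigues(c["R"])[0],c["t"],c["camera_matrix"],np.array([c["k1"],0,0,0,0.]))[0].reshape(-1,2)
def blankmask(c):
    h=cv2.cvtColor(c["color"],cv2.COLOR_RGB2HSV)
    o=proj(c,JC) if JC is not None else None
    m=cv2.inRange(h,(14,50,110),(35,200,255))
    if o is not None:
        r=np.zeros_like(m);cv2.fillPoly(r,[o.astype(np.int32)],255);m&=r
    n,l,s,_=cv2.connectedComponentsWithStats(m)
    return (l==1+np.argmax(s[1:,4])).astype(np.uint8)*255
JC=None
E
python3 - <<'E'
import pickle,h,cv2,numpy as np
d=pickle.load(open("c0.pkl","rb"));c=d["top"]
im=c["color"];hsv=cv2.cvtColor(im,cv2.COLOR_RGB2HSV)
g=cv2.inRange(hsv,(0,0,70),(180,45,255));r=np.zeros_like(g);r[125:260,230:370]=255;g&=r
g=cv2.morphologyEx(g,cv2.MORPH_OPEN,np.ones((3,3)))
# fit edges: left(+y), top(+x), right(-y) from extreme pixels per row/col
def line(pts):
    w=h.onz(c,pts,0.012)
    vx,vy,x,y=cv2.fitLine(np.float32(w),cv2.DIST_HUBER,0,1e-3,1e-3).ravel();return np.array([x,y]),np.degrees(np.arctan2(vy,vx))
L=[(np.flatnonzero(g[y])[0]-.5,y) for y in range(158,232,2)]
R=[(np.flatnonzero(g[y])[-1]+.5,y) for y in range(152,195,2)]
T=[(x,np.flatnonzero(g[:,x])[0]-.5) for x in list(range(252,296,2))+list(range(320,343,2))]
B=[(x,np.flatnonzero(g[:,x])[-1]+.5) for x in range(256,266,1)]
for n,p in zip("LRTB",(L,R,T,B)):print(n,line(p))
a=im[120:260,220:380];cv2.imwrite("pics/crop0.png",cv2.resize(a,None,fx=5,fy=4.2,interpolation=cv2.INTER_CUBIC)[:,:,::-1]) if 0 else cv2.imwrite("pics/crop0.png",cv2.resize(a,None,fx=4,fy=4,interpolation=cv2.INTER_CUBIC)[:,:,::-1])
m=cv2.inRange(hsv,(14,50,110),(35,200,255))&r;m=m
# blank
n,l,s,ce=cv2.connectedComponentsWithStats(m);print(s[1:],)
for X in np.argsort(-s[1:,4])[:3]+1:
    cn=max(cv2.findContours((l==X).astype(np.uint8),0,1)[0],key=len);ap=cv2.approxPolyDP(cn,2.5,True)[:,0];print(ap.tolist(),h.onz(c,ap,.03).round(4).tolist())
E
```

```text
L (array([0.5686843 , 0.08101692], dtype=float32), np.float32(3.9884145))
R (array([ 0.62884563, -0.25538093], dtype=float32), np.float32(3.3586776))
T (array([ 0.72720057, -0.07130835], dtype=float32), np.float32(-86.06468))
B (array([0.4084771 , 0.04488007], dtype=float32), np.float32(-83.273))
[[ 230  125  140  135 6535]
 [ 306  152    5    6   21]
 [ 271  162   58   51 1707]
 [ 323  249   19   11  128]]
[[230, 125], [230, 259], [259, 259], [281, 243], [251, 243], [243, 161], [246, 148], [297, 144], [303, 140], [310, 143], [327, 139], [348, 140], [354, 202], [364, 233], [369, 234], [369, 125]] [[0.7952, 0.135], [0.3608, 0.1414], [0.3583, 0.0501], [0.4066, -0.0206], [0.4093, 0.0741], [0.6737, 0.0944], [0.7164, 0.084], [0.7253, -0.0818], [0.7382, -0.1017], [0.7276, -0.1242], [0.7397, -0.1802], [0.7349, -0.2489], [0.5306, -0.2584], [0.4304, -0.2859], [0.4267, -0.3019], [0.7845, -0.3213]]
[[274, 162], [272, 171], [282, 175], [275, 197], [317, 212], [328, 181]] [[0.6676, -0.0055], [0.6382, 0.0017], [0.6243, -0.0301], [0.5536, -0.0057], [0.5018, -0.1382], [0.6009, -0.1775]]
[[339, 250], [323, 259], [341, 259]] [[0.379, -0.2036], [0.3523, -0.1517], [0.3505, -0.2088]]
```

View pics/crop0.png

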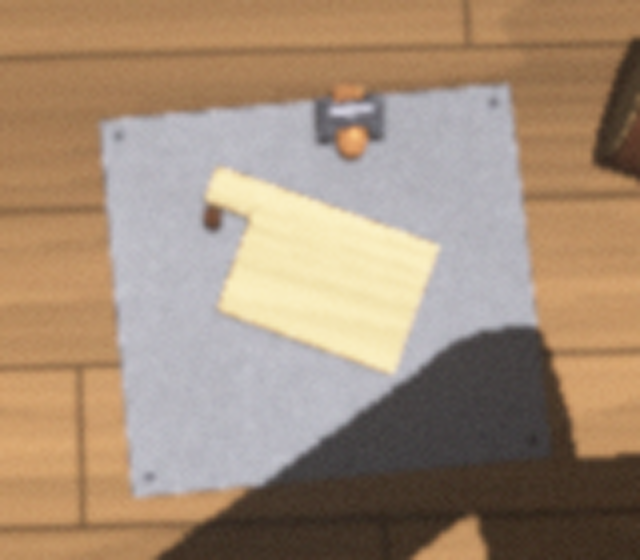

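The crop (×4, origin at 220,120) shows the peg touching or nearly touching the ear at about (212,212). The blank's inner corner is at (248,218), the far corner at (396,373), and the stop's nose at about (352,150).

```bash
cat >> h.py <<'E'
a0=np.radians(3.93)
ex=np.array([np.cos(a0),np.sin(a0)]);ey=np.array([-ex[1],ex[0]])
J0=ex*.5657+ey*-.1278
RJ=np.c_[ex,ey]
def jig(p): return J0+RJ@(np.array(p)/1000)
JC=np.array([[*jig(p),.012] for p in((155,170),(155,-170),(-155,-170),(-155,170))])
BL=np.array([(30,40),(0,40),(0,0),(-80,0),(-80,-150),(30,-150)])/1000.
def fit(W,M=BL):
    mw,mm=W.mean(0),M.mean(0);A=(M-mm).T@(W-mw);t=np.arctan2(A[0,1]-A[1,0],A[0,0]+A[1,1])
    R=np.array([[np.cos(t),-np.sin(t)],[np.sin(t),np.cos(t)]]);T=mw-R@mm
    return t,R,T,np.linalg.norm(W-(M@R.T+T),axis=1)
def report(W,M=BL):
    t,R,T,e=fit(W,M)
    pg=R.T@(jig((60.5,85))-T)*1000
    print("yaw",np.degrees(t).round(2),"rel jig",np.degrees(t-a0).round(2),"T",T.round(4),"res mm",(e*1000).round(1),"peg in blank mm",pg.round(1))
    return t,R,T
def delta(s,p,yaw=None):
    """tool-frame offset and dr z to world p; tool x at angle yaw(rad)"""
    Rt=s["tcp_rot"];o=Rt.T@(np.array(p)-s["position"])
    r=None if yaw is None else -((np.degrees(yaw-np.arctan2(Rt[1,0],Rt[0,0]))+180)%360-180)
    return o.round(4),r
E
python3 - <<'E'
import pickle,h,numpy as np
from rig import bot
d=pickle.load(open("c0.pkl","rb"))
c=d["top"]
uv=[[274,162],[272,171],[282,175],[275,197],[317,212],[328,181]]
t,R,T=h.report(h.onz(c,uv,.03))
print("peg",h.jig((60.5,85)),"stop",h.jig((98.5,-33)),"peg px",h.proj(c,[*h.jig((60.5,85)),.046]),h.proj(c,[*h.jig((60.5,85)),.012]),"nose0 px",h.proj(c,[*h.jig((98.5,-33)),.036]))
print(bot.grip_point_offset)
P=T+R@np.array([-.020,-.182]);print(P)
s=bot.read_state();print(h.delta(s,[*P,.10],t+np.pi/2))
E
```

```text
yaw -20.98 rel jig -24.91 T [ 0.6264 -0.0309] res mm [1.7 5.3 2.3 3.9 5.6 4.3] peg in blank mm [-10.   29.5]
peg [6.27660921e-01 2.18930385e-04] stop [ 0.67365901 -0.11489916] peg px [[272.47508631 173.26437552]] [[272.61517955 175.26906663]] nose0 px [[307.91382641 158.87311593]]
0.0187
[ 0.54257412 -0.19370809]
(array([ 0.4123, -0.2219,  0.1222]), np.float64(-44.39018439818531))
```

servo_tool --targets '[{"offset":[0.015,-0.008,0],"dr":[0,0,-2]},{"offset":[0.045,-0.024,0],"dr":[0,0,-5]},{"offset":[0.08,-0.043,0],"dr":[0,0,-9]},{"offset":[0.115,-0.062,0],"dr":[0,0,-13]},{"offset":[0.15,-0.081,0],"dr":[0,0,-17]},{"offset":[0.185,-0.1,0],"dr":[0,0,-21]},{"offset":[0.22,-0.118,0],"dr":[0,0,-25]},{"offset":[0.255,-0.137,0],"dr":[0,0,-29]},{"offset":[0.29,-0.156,0],"dr":[0,0,-33]},{"offset":[0.325,-0.175,0.01],"dr":[0,0,-37]},{"offset":[0.355,-0.191,0.025],"dr":[0,0,-40]},{"offset":[0.38,-0.205,0.05],"dr":[0,0,-42]},{"offset":[0.4,-0.215,0.08],"dr":[0,0,-44]},{"offset":[0.41,-0.221,0.105],"dr":[0,0,-44.4]},{"offset":[0.412,-0.222,0.12],"dr":[0,0,-44.4]},{"offset":[0.412,-0.222,0.12],"dr":[0,0,-44.4]},{"offset":[0.412,-0.222,0.12],"dr":[0,0,-44.4]}]' --gripper 1

```text
time_s: 1.52
position: [0.5418, -0.1932, 0.1018]
tcp_rot: [[0.356, 0.934, -0.002], [0.934, -0.356, 0.001], [0.001, -0.003, -1.0]]
force: [-0.2, -0.5, 0.9]
opening: 0.006
grasp_force: 0.0
```

Run:
```python
from rig import bot, viewer
import cv2,pickle,h,numpy as np
s=bot.read_state();print(s["time_s"],s["position"],s["tcp_rot"].round(4),s["force"],s["opening"])
d={n:viewer.capture(n) for n in("top","side")}
pickle.dump(d,open("c1.pkl","wb"))
a=d["top"]["color"][125:255,230:370];b=d["side"]["color"][130:260,190:330]
cv2.imwrite("pics/c1.png",np.hstack([cv2.resize(x,(400,371),interpolation=2) for x in(a,b)])[:,:,::-1])
m=h.blankmask(d["side"]);cn=max(cv2.findContours(m,0,1)[0],key=len);print(cv2.approxPolyDP(cn,2.5,True)[:,0].tolist())
```

```text
1.5167 [ 0.54179324 -0.19323213  0.10182074] [[ 3.562e-01  9.344e-01 -2.400e-03]
 [ 9.344e-01 -3.562e-01  1.500e-03]
 [ 5.000e-04 -2.800e-03 -1.000e+00]] [-0.21696495 -0.46771129  0.89335661] 0.006139044894287687
[[270, 191], [260, 185], [233, 201], [241, 204], [244, 198], [252, 200]]
```

View pics/c1.png

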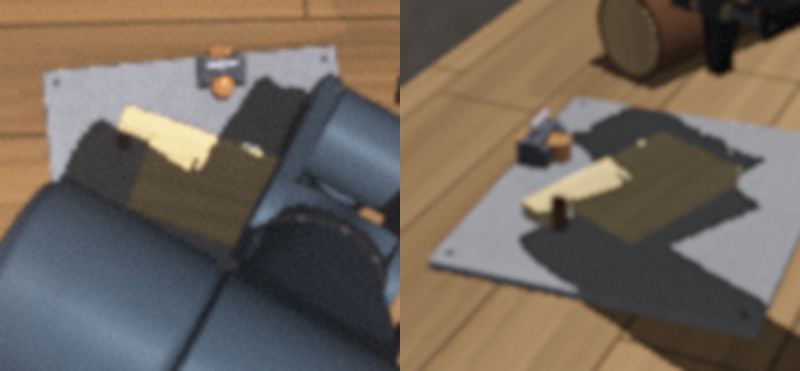

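The top view is shadowed, but the peg, the ear and the nose are visible in the side half, with the peg at about (558,213) in the picture. I go down behind the near edge.

servo_tool --targets '[{"offset":[0,0,0.015],"dr":[0,0,0]},{"offset":[0,0,0.035],"dr":[0,0,0]},{"offset":[0,0,0.055],"dr":[0,0,0]},{"offset":[0,0,0.07],"dr":[0,0,0]},{"offset":[0,0,0.077],"dr":[0,0,0]},{"offset":[0,0,0.081],"dr":[0,0,0]},{"offset":[0,0,0.081],"dr":[0,0,0]},{"offset":[0.003,0,0.081],"dr":[0,0,0]},{"offset":[0.006,0,0.081],"dr":[0,0,0]},{"offset":[0.009,0,0.081],"dr":[0,0,0]},{"offset":[0.012,0,0.081],"dr":[0,0,0]},{"offset":[0.015,0,0.081],"dr":[0,0,0]},{"offset":[0.015,0,0.081],"dr":[0,0,0]},{"offset":[0.015,0,0.081],"dr":[0,0,0]}]'

```text
time_s: 2.78
position: [0.548, -0.1803, 0.0217]
tcp_rot: [[0.357, 0.934, 0.0], [0.934, -0.357, -0.0], [-0.0, 0.0, -1.0]]
force: [0.8, 0.3, -0.0]
opening: 0.008
grasp_force: 0.0
```

servo_tool --targets '[{"offset":[0.001,0,0.003],"dr":[0,0,0]},{"offset":[0.002,0,0.003],"dr":[0,0,0]},{"offset":[0.003,0,0.003],"dr":[0,0,0]},{"offset":[0.0045,0,0.003],"dr":[0,0,0]},{"offset":[0.006,0,0.003],"dr":[0,0,0]},{"offset":[0.0075,0,0.003],"dr":[0,0,0]},{"offset":[0.009,0,0.003],"dr":[0,0,0]},{"offset":[0.0105,0,0.003],"dr":[0,0,0]},{"offset":[0.012,0,0.003],"dr":[0,0,0]},{"offset":[0.0135,0,0.003],"dr":[0,0,0]},{"offset":[0.015,0,0.003],"dr":[0,0,0]},{"offset":[0.0165,0,0.003],"dr":[0,0,0]},{"offset":[0.018,0,0.003],"dr":[0,0,0]}]'

```text
time_s: 3.87
position: [0.5543, -0.1637, 0.0186]
tcp_rot: [[0.358, 0.934, -0.0], [0.934, -0.358, -0.0], [-0.0, -0.0, -1.0]]
force: [0.7, -1.3, -0.4]
opening: 0.003
grasp_force: 0.5
```

```bash
cat > look.py <<'E'
from rig import bot, viewer
import cv2,pickle,h,numpy as np,sys
s=bot.read_state();Rt=s["tcp_rot"];print(s["time_s"],s["position"],"Ftool",(Rt.T@s["force"]).round(2))
d={n:viewer.capture(n) for n in("top","side")}
pickle.dump(d,open(sys.argv[1]+".pkl","wb"))
a=d["top"]["color"][135:235,240:350];b=d["side"]["color"][160:245,205:325]
cv2.imwrite(f"pics/{sys.argv[1]}.png",np.hstack([cv2.resize(a,(330,300),interpolation=2),cv2.convertScaleAbs(cv2.resize(b,(424,300),interpolation=2),alpha=1.8)])[:,:,::-1])
E
python3 look.py c2
```

```text
3.8667 [ 0.5543179  -0.16371788  0.01855304] Ftool [-0.97  1.12  0.36]
```

View pics/c2.png

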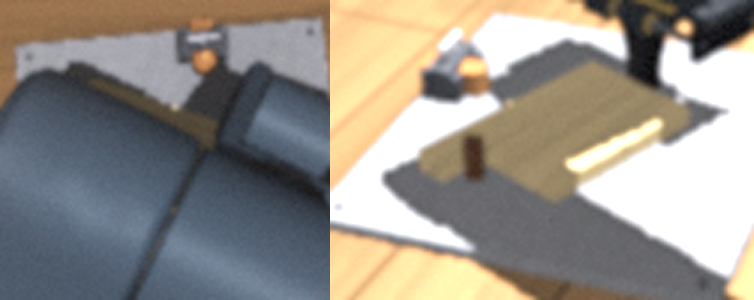

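The fingers are pushing the near edge and the blank is sliding. The side half shows the peg at (475,158), still short of the inner corner.

servo_tool --targets '[{"offset":[0.001,0,0],"dr":[0,0,0]},{"offset":[0.002,0,0],"dr":[0,0,0]},{"offset":[0.003,0,0],"dr":[0,0,0]},{"offset":[0.004,0,0],"dr":[0,0,0]},{"offset":[0.005,0,0],"dr":[0,0,0]},{"offset":[0.006,0,0],"dr":[0,0,0]}]'

```text
time_s: 4.47
position: [0.5565, -0.1582, 0.0186]
tcp_rot: [[0.358, 0.934, 0.0], [0.934, -0.358, -0.0], [-0.0, 0.0, -1.0]]
force: [-0.4, -1.1, -0.5]
opening: 0.007
grasp_force: 0.7
```

servo_tool --targets '[{"offset":[0.0007,0,0],"dr":[0,0,0]},{"offset":[0.0014,0,0],"dr":[0,0,0]},{"offset":[0.002,0,0],"dr":[0,0,0]},{"offset":[0.002,0,0],"dr":[0,0,0]}]'

```text
time_s: 4.8
position: [0.5572, -0.1562, 0.0186]
tcp_rot: [[0.358, 0.934, 0.0], [0.934, -0.358, 0.0], [0.0, 0.0, -1.0]]
force: [-0.2, -0.9, 0.4]
opening: 0.007
grasp_force: 0.4
```

servo_tool --targets '[{"offset":[0.0005,0,0],"dr":[0,0,0]},{"offset":[0.001,0,0],"dr":[0,0,0]},{"offset":[0.0015,0,0],"dr":[0,0,0]}]'

```text
time_s: 5.05
position: [0.5577, -0.155, 0.0186]
tcp_rot: [[0.358, 0.934, 0.0], [0.934, -0.358, -0.0], [-0.0, 0.0, -1.0]]
force: [-0.8, -2.8, 0.9]
opening: 0.003
grasp_force: 1.5
```

servo_tool --targets '[{"offset":[0.0005,0,0],"dr":[0,0,0]},{"offset":[0.001,0,0],"dr":[0,0,0]},{"offset":[0.0015,0,0],"dr":[0,0,0]}]'

```text
time_s: 5.3
position: [0.5578, -0.1549, 0.0186]
tcp_rot: [[0.357, 0.934, -0.001], [0.934, -0.357, -0.002], [-0.002, -0.0, -1.0]]
force: [-3.8, -7.8, 0.8]
opening: 0.004
grasp_force: 4.2
```

```bash
python3 look.py c3
python3 - <<'E'
import pickle,h,cv2,numpy as np
c=pickle.load(open("c3.pkl","rb"))["side"]
pg=h.jig((60.5,85));print("peg foot/top px (crop)",[(h.proj(c,[*pg,z])-[205,160])*3.53 for z in(.012,.046)])
E
```

```text
5.3 [ 0.55781876 -0.1548783   0.0186352 ] Ftool [-8.65 -0.78 -0.82]
peg foot/top px (crop) [array([[143.3192374 , 173.48762541]]), array([[140.55016651, 135.80161964]])]
```

View pics/c3.png

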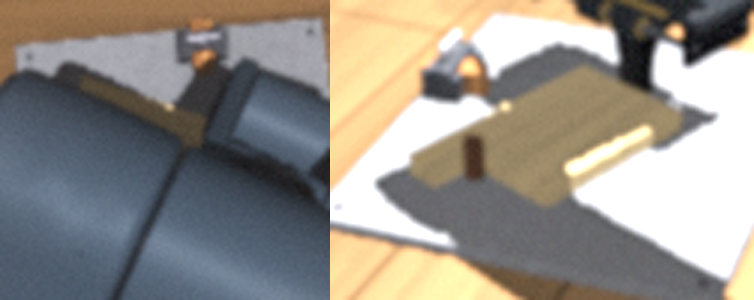

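The blank now bears on the peg, with the push at 8.6 N and the tool no longer moving. In the picture the peg sits at the inner corner. I back off and go round to the long edge near the far corner.

servo_tool --targets '[{"offset":[-0.002,0,0],"dr":[0,0,0]},{"offset":[-0.008,0,0],"dr":[0,0,0]},{"offset":[-0.018,0,0],"dr":[0,0,0]},{"offset":[-0.026,0,0],"dr":[0,0,0]},{"offset":[-0.028,-0.015,0],"dr":[0,0,0]},{"offset":[-0.028,-0.035,0],"dr":[0,0,0]},{"offset":[-0.028,-0.055,0],"dr":[0,0,0]},{"offset":[-0.028,-0.075,0],"dr":[0,0,0]},{"offset":[-0.028,-0.088,0],"dr":[0,0,0]},{"offset":[-0.028,-0.092,0],"dr":[0,0,0]},{"offset":[-0.015,-0.092,0],"dr":[0,0,0]},{"offset":[0.003,-0.092,0],"dr":[0,0,0]},{"offset":[0.015,-0.092,0],"dr":[0,0,0]},{"offset":[0.02,-0.092,0],"dr":[0,0,0]},{"offset":[0.02,-0.092,0],"dr":[0,0,0]},{"offset":[0.02,-0.092,0],"dr":[0,0,0]}]'

```text
time_s: 6.73
position: [0.4801, -0.1024, 0.0186]
tcp_rot: [[0.357, 0.934, 0.001], [0.934, -0.357, -0.001], [-0.0, 0.001, -1.0]]
force: [-0.6, 0.5, -0.4]
opening: 0.005
grasp_force: 0.0
```

```bash
python3 look.py c4
```

```text
6.7333 [ 0.48008298 -0.1024491   0.01858807] Ftool [ 0.28 -0.7   0.42]
```

View pics/c4.png

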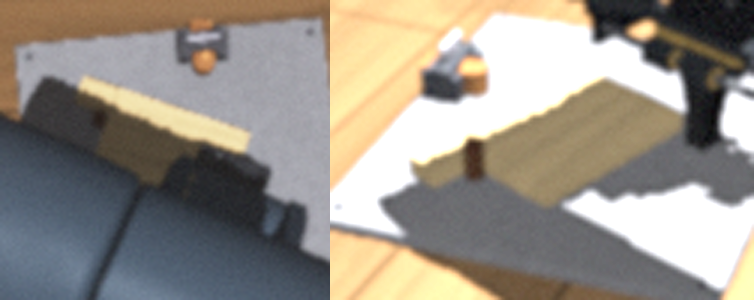

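The fingers are beside the far corner, off the long edge by about 15 mm, and the blank is still at the peg. Next come the arc waypoints.

Run:
```python
import numpy as np
start=np.array([-110.2,-140.5]);peg=np.array([-8.5,8])
for th in list(range(0,33,2)):
    t=np.radians(th);c,s=np.cos(t),np.sin(t)
    p=peg+np.array([[c,-s],[s,c]])@(np.array([-95,-140+6*th/25])-peg)-start
    print(th,"offset",[round(p[1]/1000,4),round(p[0]/1000,4)])
```

```text
0 offset [np.float64(0.0005), np.float64(0.0152)]
2 offset [np.float64(-0.0019), np.float64(0.0204)]
4 offset [np.float64(-0.0042), np.float64(0.0257)]
6 offset [np.float64(-0.0063), np.float64(0.031)]
8 offset [np.float64(-0.0082), np.float64(0.0364)]
10 offset [np.float64(-0.0099), np.float64(0.0418)]
12 offset [np.float64(-0.0114), np.float64(0.0473)]
14 offset [np.float64(-0.0128), np.float64(0.0528)]
16 offset [np.float64(-0.0139), np.float64(0.0583)]
18 offset [np.float64(-0.0149), np.float64(0.0638)]
20 offset [np.float64(-0.0156), np.float64(0.0694)]
22 offset [np.float64(-0.0162), np.float64(0.075)]
24 offset [np.float64(-0.0166), np.float64(0.0805)]
26 offset [np.float64(-0.0168), np.float64(0.0861)]
28 offset [np.float64(-0.0169), np.float64(0.0917)]
30 offset [np.float64(-0.0167), np.float64(0.0972)]
32 offset [np.float64(-0.0163), np.float64(0.1027)]
```

servo_tool --targets '[{"offset":[0.0005,0.004,0],"dr":[0,0,0]},{"offset":[0.0005,0.008,0],"dr":[0,0,0]},{"offset":[0.0005,0.01,0],"dr":[0,0,0]},{"offset":[0.0005,0.0115,0],"dr":[0,0,0]},{"offset":[0.0005,0.013,0],"dr":[0,0,0]},{"offset":[0.0005,0.0145,0],"dr":[0,0,0]},{"offset":[0,0.016,0],"dr":[0,0,-0.3]},{"offset":[-0.0007,0.0178,0],"dr":[0,0,-1]},{"offset":[-0.0019,0.0204,0],"dr":[0,0,-2]},{"offset":[-0.003,0.023,0],"dr":[0,0,-3]},{"offset":[-0.0042,0.0257,0],"dr":[0,0,-4]},{"offset":[-0.0053,0.0283,0],"dr":[0,0,-5]},{"offset":[-0.0063,0.031,0],"dr":[0,0,-6]},{"offset":[-0.0073,0.0337,0],"dr":[0,0,-7]},{"offset":[-0.0082,0.0364,0],"dr":[0,0,-8]}]'

```text
time_s: 8.08
position: [0.5106, -0.1229, 0.0185]
tcp_rot: [[0.223, 0.975, -0.0], [0.975, -0.223, 0.0], [-0.0, -0.0, -1.0]]
force: [-0.8, -0.4, -0.2]
opening: 0.006
grasp_force: 0.5
```

```bash
python3 look.py c5
```

```text
8.0833 [ 0.51062699 -0.12286818  0.01850798] Ftool [-0.53 -0.72  0.23]
```

View pics/c5.png

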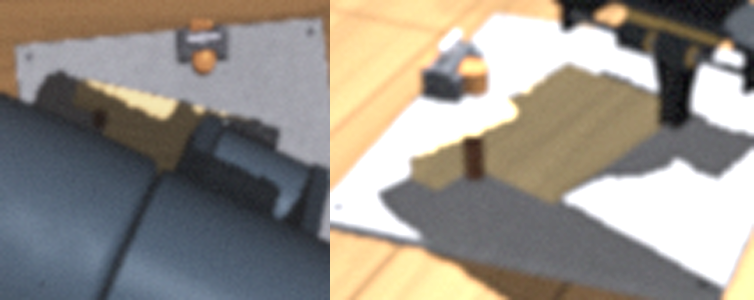

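The blank is turning about the peg, with the corner still at it (475,158). I continue the arc.

Run:
```python
import numpy as np
for t0,n in((8,10),(18,12)):
  peg=np.array([-8.5,8]);start=np.array([-95,-140+6*t0/25])
  for d in range(1,n+1):
    t=np.radians(d);c,s=np.cos(t),np.sin(t)
    p=peg+np.array([[c,-s],[s,c]])@(np.array([-95,-140+6*(t0+d)/25])-peg)-start
    print(t0,d,[round(p[1]/1000,4),round(p[0]/1000,4)])
```

```text
8 1 [np.float64(-0.0012), np.float64(0.0026)]
8 2 [np.float64(-0.0025), np.float64(0.0051)]
8 3 [np.float64(-0.0036), np.float64(0.0077)]
8 4 [np.float64(-0.0047), np.float64(0.0103)]
8 5 [np.float64(-0.0058), np.float64(0.013)]
8 6 [np.float64(-0.0068), np.float64(0.0156)]
8 7 [np.float64(-0.0078), np.float64(0.0182)]
8 8 [np.float64(-0.0087), np.float64(0.0209)]
8 9 [np.float64(-0.0096), np.float64(0.0236)]
8 10 [np.float64(-0.0104), np.float64(0.0263)]
18 1 [np.float64(-0.0012), np.float64(0.0025)]
18 2 [np.float64(-0.0025), np.float64(0.0051)]
18 3 [np.float64(-0.0036), np.float64(0.0076)]
18 4 [np.float64(-0.0047), np.float64(0.0102)]
18 5 [np.float64(-0.0058), np.float64(0.0127)]
18 6 [np.float64(-0.0068), np.float64(0.0153)]
18 7 [np.float64(-0.0078), np.float64(0.018)]
18 8 [np.float64(-0.0087), np.float64(0.0206)]
18 9 [np.float64(-0.0096), np.float64(0.0232)]
18 10 [np.float64(-0.0105), np.float64(0.0258)]
18 11 [np.float64(-0.0113), np.float64(0.0285)]
18 12 [np.float64(-0.012), np.float64(0.0312)]
```

servo_tool --targets '[{"offset":[-0.0006,0.0013,0],"dr":[0,0,-0.5]},{"offset":[-0.0018,0.0039,0],"dr":[0,0,-1.5]},{"offset":[-0.003,0.0064,0],"dr":[0,0,-2.5]},{"offset":[-0.0041,0.009,0],"dr":[0,0,-3.5]},{"offset":[-0.0052,0.0116,0],"dr":[0,0,-4.5]},{"offset":[-0.0063,0.0143,0],"dr":[0,0,-5.5]},{"offset":[-0.0073,0.0169,0],"dr":[0,0,-6.5]},{"offset":[-0.0083,0.0196,0],"dr":[0,0,-7.5]},{"offset":[-0.0087,0.0209,0],"dr":[0,0,-8]},{"offset":[-0.0092,0.0222,0],"dr":[0,0,-8.5]},{"offset":[-0.0096,0.0236,0],"dr":[0,0,-9]},{"offset":[-0.01,0.025,0],"dr":[0,0,-9.5]},{"offset":[-0.0104,0.0263,0],"dr":[0,0,-10]}]'

```text
time_s: 9.27
position: [0.5339, -0.1387, 0.0185]
tcp_rot: [[0.051, 0.999, 0.0], [0.999, -0.051, 0.0], [0.0, 0.0, -1.0]]
force: [-0.7, 0.1, 0.7]
opening: 0.004
grasp_force: 0.5
```

servo_tool --targets '[{"offset":[-0.0003,0.0006,0],"dr":[0,0,-0.25]},{"offset":[-0.0006,0.0013,0],"dr":[0,0,-0.5]},{"offset":[-0.0009,0.0019,0],"dr":[0,0,-0.75]},{"offset":[-0.0012,0.0025,0],"dr":[0,0,-1]}]'

```text
time_s: 9.6
position: [0.5362, -0.14, 0.0185]
tcp_rot: [[0.034, 0.999, -0.0], [0.999, -0.034, 0.0], [0.0, -0.0, -1.0]]
force: [-1.0, -1.1, 0.4]
opening: 0.004
grasp_force: 0.5
```

```bash
python3 look.py c6
```

```text
9.6 [ 0.53624741 -0.13998862  0.01853623] Ftool [-1.11 -0.96 -0.4 ]
```

View pics/c6.png

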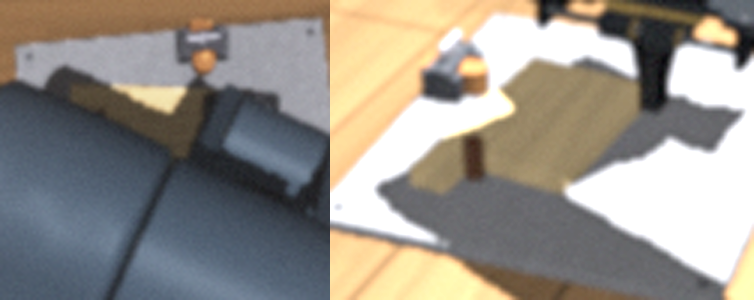

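The corner is still at the peg and there is still a gap to the nose. From here I use smaller steps.

servo_tool --targets '[{"offset":[-0.0003,0.0006,0],"dr":[0,0,-0.25]},{"offset":[-0.0006,0.0013,0],"dr":[0,0,-0.5]},{"offset":[-0.0009,0.0019,0],"dr":[0,0,-0.75]},{"offset":[-0.0012,0.0025,0],"dr":[0,0,-1]},{"offset":[-0.0015,0.0032,0],"dr":[0,0,-1.25]},{"offset":[-0.0018,0.0038,0],"dr":[0,0,-1.5]}]'

```text
time_s: 10.2
position: [0.5401, -0.142, 0.0186]
tcp_rot: [[0.008, 1.0, 0.0], [1.0, -0.008, -0.0], [-0.0, 0.0, -1.0]]
force: [-1.8, -0.0, 0.4]
opening: 0.002
grasp_force: 0.5
```

servo_tool --targets '[{"offset":[-0.0002,0.0004,0],"dr":[0,0,-0.17]},{"offset":[-0.0004,0.0008,0],"dr":[0,0,-0.33]},{"offset":[-0.0006,0.0013,0],"dr":[0,0,-0.5]}]'

```text
time_s: 10.45
position: [0.5413, -0.1426, 0.0185]
tcp_rot: [[-0.001, 1.0, -0.0], [1.0, 0.001, 0.0], [0.0, -0.0, -1.0]]
force: [-1.0, -0.5, 0.3]
opening: 0.004
grasp_force: 0.5
```

servo_tool --targets '[{"offset":[-0.0002,0.0004,0],"dr":[0,0,-0.17]},{"offset":[-0.0004,0.0008,0],"dr":[0,0,-0.33]},{"offset":[-0.0006,0.0013,0],"dr":[0,0,-0.5]}]'

```text
time_s: 10.7
position: [0.5426, -0.1432, 0.0185]
tcp_rot: [[-0.009, 1.0, -0.0], [1.0, 0.009, 0.0], [0.0, -0.0, -1.0]]
force: [-0.8, -0.0, -0.1]
opening: 0.007
grasp_force: 0.5
```

servo_tool --targets '[{"offset":[-0.0002,0.0004,0],"dr":[0,0,-0.17]},{"offset":[-0.0004,0.0008,0],"dr":[0,0,-0.33]},{"offset":[-0.0006,0.0013,0],"dr":[0,0,-0.5]}]'

```text
time_s: 10.95
position: [0.5439, -0.1437, 0.0185]
tcp_rot: [[-0.018, 1.0, -0.0], [1.0, 0.018, 0.0], [0.0, -0.0, -1.0]]
force: [-0.1, -0.2, -0.6]
opening: 0.005
grasp_force: 0.5
```

servo_tool --targets '[{"offset":[-0.0002,0.0004,0],"dr":[0,0,-0.17]},{"offset":[-0.0004,0.0008,0],"dr":[0,0,-0.33]},{"offset":[-0.0006,0.0013,0],"dr":[0,0,-0.5]}]'

```text
time_s: 11.2
position: [0.5452, -0.1443, 0.0186]
tcp_rot: [[-0.027, 1.0, -0.0], [1.0, 0.027, 0.0], [0.0, -0.0, -1.0]]
force: [-0.8, -0.2, 0.7]
opening: 0.003
grasp_force: 0.5
```

servo_tool --targets '[{"offset":[-0.0002,0.0004,0],"dr":[0,0,-0.17]},{"offset":[-0.0004,0.0008,0],"dr":[0,0,-0.33]},{"offset":[-0.0006,0.0013,0],"dr":[0,0,-0.5]}]'

```text
time_s: 11.45
position: [0.5465, -0.1449, 0.0185]
tcp_rot: [[-0.036, 0.999, -0.0], [0.999, 0.036, 0.0], [0.0, -0.0, -1.0]]
force: [-0.5, -0.4, -0.4]
opening: 0.003
grasp_force: 0.5
```

```bash
python3 look.py c7
```

```text
11.45 [ 0.54650949 -0.14485804  0.01852962] Ftool [-0.34 -0.51  0.38]
```

View pics/c7.png

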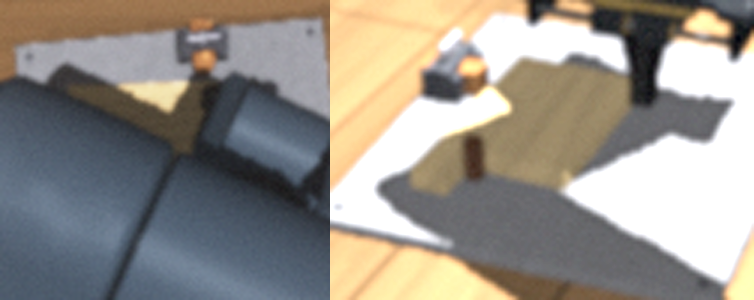

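The edge is just short of the nose at about (478,90) in the picture, and the corner is still at the peg. I go on by feel, with a slight bias towards the peg.

servo_tool --targets '[{"offset":[-0.0001,0.0004,0],"dr":[0,0,-0.17]},{"offset":[-0.0003,0.0008,0],"dr":[0,0,-0.33]},{"offset":[-0.0004,0.0013,0],"dr":[0,0,-0.5]}]'

```text
time_s: 11.8
position: [0.5478, -0.1452, 0.0185]
tcp_rot: [[-0.044, 0.999, -0.0], [0.999, 0.044, 0.0], [0.0, -0.0, -1.0]]
force: [-0.9, -1.1, -0.2]
opening: 0.005
grasp_force: 0.5
```

servo_tool --targets '[{"offset":[-0.0001,0.0004,0],"dr":[0,0,-0.17]},{"offset":[-0.0003,0.0008,0],"dr":[0,0,-0.33]},{"offset":[-0.0004,0.0012,0],"dr":[0,0,-0.5]}]'

```text
time_s: 12.05
position: [0.5491, -0.1456, 0.0186]
tcp_rot: [[-0.053, 0.999, 0.0], [0.999, 0.053, -0.0], [-0.0, 0.0, -1.0]]
force: [-1.6, -0.8, 0.1]
opening: 0.006
grasp_force: 0.5
```

servo_tool --targets '[{"offset":[-0.0001,0.0004,0],"dr":[0,0,-0.17]},{"offset":[-0.0003,0.0008,0],"dr":[0,0,-0.33]},{"offset":[-0.0004,0.0012,0],"dr":[0,0,-0.5]}]'

```text
time_s: 12.3
position: [0.5503, -0.1459, 0.0186]
tcp_rot: [[-0.062, 0.998, 0.0], [0.998, 0.062, -0.0], [-0.0, 0.0, -1.0]]
force: [0.1, -0.9, -0.5]
opening: 0.007
grasp_force: 0.5
```

servo_tool --targets '[{"offset":[-0.0001,0.0003,0],"dr":[0,0,-0.1]},{"offset":[-0.0002,0.0006,0],"dr":[0,0,-0.2]},{"offset":[-0.0003,0.0009,0],"dr":[0,0,-0.3]}]'

```text
time_s: 12.55
position: [0.5512, -0.1462, 0.0186]
tcp_rot: [[-0.067, 0.998, 0.0], [0.998, 0.067, 0.0], [-0.0, 0.0, -1.0]]
force: [-0.6, -1.0, -1.0]
opening: 0.003
grasp_force: 0.5
```

servo_tool --targets '[{"offset":[-0.0001,0.0004,0],"dr":[0,0,-0.15]},{"offset":[-0.0002,0.0007,0],"dr":[0,0,-0.3]},{"offset":[-0.0003,0.001,0],"dr":[0,0,-0.4]}]'

```text
time_s: 12.8
position: [0.5523, -0.1464, 0.0186]
tcp_rot: [[-0.074, 0.997, 0.0], [0.997, 0.074, -0.0], [-0.0, 0.0, -1.0]]
force: [-1.7, -0.4, -0.4]
opening: 0.005
grasp_force: 0.5
```

servo_tool --targets '[{"offset":[-0.0001,0.0004,0],"dr":[0,0,-0.15]},{"offset":[-0.0002,0.0007,0],"dr":[0,0,-0.3]},{"offset":[-0.0003,0.001,0],"dr":[0,0,-0.4]}]'

```text
time_s: 13.05
position: [0.5533, -0.1466, 0.0186]
tcp_rot: [[-0.081, 0.997, 0.0], [0.997, 0.081, -0.0], [-0.0, 0.0, -1.0]]
force: [-0.4, 0.6, 1.1]
opening: 0.005
grasp_force: 0.5
```

```bash
python3 look.py c8
python3 - <<'E'
import pickle,h,cv2,numpy as np
c=pickle.load(open("c8.pkl","rb"))["side"]
# expected blank outline in side view if cornered at peg, several yaws, ear corner & nose
for a in (-2,0,2,4):
    t=h.a0+np.radians(a);R=np.array([[np.cos(t),-np.sin(t)],[np.sin(t),np.cos(t)]])
    T=h.jig((60.5,85))-R@[-.008,.008]
    print(a,h.proj(c,np.c_[h.BL@R.T+T,np.full(6,.03)]).round(1).tolist())
hs=cv2.cvtColor(c["color"],cv2.COLOR_RGB2HSV)
m=cv2.inRange(hs,(12,50,35),(35,255,255));r=np.zeros_like(m);cv2.fillPoly(r,[h.proj(c,h.JC).astype(np.int32)],255);m&=r
n,l,s,_=cv2.connectedComponentsWithStats(m);i=1+np.argmax(s[1:,4])
cn=max(cv2.findContours((l==i).astype(np.uint8),0,1)[0],key=len);print(s[i],cv2.approxPolyDP(cn,1.8,True)[:,0].tolist())
print("nose0",h.proj(c,[[*h.jig((98.5+k,-33)),.03] for k in(-12,0,12)]))
E
```

```text
13.05 [ 0.55329074 -0.1466162   0.01855172] Ftool [ 0.6  -0.36 -1.1 ]
-2 [[226.9, 207.0], [237.0, 209.2], [243.8, 201.5], [271.2, 207.3], [291.1, 180.7], [256.9, 174.3]]
0 [[227.0, 207.3], [237.4, 209.3], [243.7, 201.5], [271.5, 206.7], [289.6, 180.0], [255.0, 174.2]]
2 [[227.2, 207.6], [237.7, 209.5], [243.5, 201.5], [271.7, 206.2], [288.1, 179.3], [253.2, 174.2]]
4 [[227.4, 208.0], [238.1, 209.6], [243.4, 201.6], [271.9, 205.7], [286.5, 178.6], [251.3, 174.1]]
[ 228  176   61   40 1476] [[228, 212], [237, 215], [244, 209], [243, 200], [245, 198], [248, 209], [271, 211], [288, 189], [288, 181], [256, 177], [250, 183], [247, 177], [243, 176], [245, 188], [228, 208]]
nose0 [[253.50429551 181.13050724]
 [249.73322778 180.4846767 ]
 [245.98505713 179.84281843]]
```

servo_tool --targets '[{"offset":[-0.0001,0.0004,0],"dr":[0,0,-0.15]},{"offset":[-0.0002,0.0007,0],"dr":[0,0,-0.3]},{"offset":[-0.0003,0.001,0],"dr":[0,0,-0.4]}]'

```text
time_s: 13.4
position: [0.5543, -0.1468, 0.0185]
tcp_rot: [[-0.088, 0.996, -0.0], [0.996, 0.088, 0.0], [0.0, -0.0, -1.0]]
force: [-1.4, -0.8, 0.1]
opening: 0.01
grasp_force: 0.5
```

servo_tool --targets '[{"offset":[-0.0001,0.0004,0],"dr":[0,0,-0.15]},{"offset":[-0.0002,0.0007,0],"dr":[0,0,-0.3]},{"offset":[-0.0003,0.001,0],"dr":[0,0,-0.4]}]'

```text
time_s: 13.65
position: [0.5553, -0.1471, 0.0186]
tcp_rot: [[-0.095, 0.996, 0.0], [0.996, 0.095, -0.0], [-0.0, 0.0, -1.0]]
force: [-1.6, -1.1, -0.3]
opening: 0.003
grasp_force: 0.5
```

servo_tool --targets '[{"offset":[-0.0001,0.0004,0],"dr":[0,0,-0.15]},{"offset":[-0.0002,0.0007,0],"dr":[0,0,-0.3]},{"offset":[-0.0003,0.001,0],"dr":[0,0,-0.4]}]'

```text
time_s: 13.9
position: [0.5563, -0.1472, 0.0185]
tcp_rot: [[-0.102, 0.995, 0.0], [0.995, 0.102, 0.0], [0.0, 0.0, -1.0]]
force: [-1.2, 0.1, 0.5]
opening: 0.001
grasp_force: 0.5
```

servo_tool --targets '[{"offset":[-0.0001,0.0004,0],"dr":[0,0,-0.15]},{"offset":[-0.0002,0.0007,0],"dr":[0,0,-0.3]},{"offset":[-0.0003,0.001,0],"dr":[0,0,-0.4]}]'

```text
time_s: 14.15
position: [0.5573, -0.1475, 0.0185]
tcp_rot: [[-0.109, 0.994, -0.0], [0.994, 0.109, 0.0], [0.0, -0.0, -1.0]]
force: [-1.1, -1.4, 0.8]
opening: 0.007
grasp_force: 0.5
```

servo_tool --targets '[{"offset":[-0.0001,0.0004,0],"dr":[0,0,-0.15]},{"offset":[-0.0002,0.0007,0],"dr":[0,0,-0.3]},{"offset":[-0.0003,0.001,0],"dr":[0,0,-0.4]}]'

```text
time_s: 14.4
position: [0.5582, -0.1476, 0.0185]
tcp_rot: [[-0.116, 0.993, -0.001], [0.993, 0.116, 0.0], [0.0, -0.0, -1.0]]
force: [-1.7, -1.5, 0.8]
opening: 0.004
grasp_force: 1.0
```

servo_tool --targets '[{"offset":[-0.0001,0.0004,0],"dr":[0,0,-0.15]},{"offset":[-0.0002,0.0007,0],"dr":[0,0,-0.3]},{"offset":[-0.0003,0.001,0],"dr":[0,0,-0.4]}]'

```text
time_s: 14.65
position: [0.5582, -0.1476, 0.0185]
tcp_rot: [[-0.123, 0.992, -0.002], [0.992, 0.123, 0.001], [0.001, -0.002, -1.0]]
force: [-5.3, -1.2, 1.8]
opening: 0.002
grasp_force: 2.4
```

```bash
cat > chk.py <<'E'
import pickle,h,cv2,numpy as np,sys
c=pickle.load(open(f"{sys.argv[1]}.pkl","rb"))["side"]
hs=cv2.cvtColor(c["color"],cv2.COLOR_RGB2HSV)
m=cv2.inRange(hs,(12,50,35),(35,255,255));r=np.zeros_like(m);cv2.fillPoly(r,[h.proj(c,h.JC).astype(np.int32)],255);m&=r
n,l,s,_=cv2.connectedComponentsWithStats(m);i=1+np.argmax(s[1:,4])
cn=max(cv2.findContours((l==i).astype(np.uint8),0,1)[0],key=len);print(s[i],cv2.approxPolyDP(cn,1.8,True)[:,0].tolist())
E
python3 look.py c9; python3 chk.py c9;python3 - <<'E'
import sys;sys.path.insert(0,".")
import numpy as np,h
from rig import bot
s=bot.read_state();print("tool in jig mm",h.RJ.T@(s["position"][:2]-h.J0)*1000)
E
```

```text
14.65 [ 0.55822311 -0.1476253   0.01846179] Ftool [-0.51 -5.43 -1.77]
[ 228  176   60   40 1473] [[228, 212], [239, 214], [244, 208], [244, 200], [247, 203], [246, 209], [272, 210], [287, 187], [286, 180], [254, 177], [250, 181], [243, 176], [241, 179], [244, 188], [228, 208]]
tool in jig mm [-18.91054102 -57.71062886]
```

The stop is felt: the tool is stalled at 5.4 N. I lean a little more and hold for over a second.

servo_tool --targets '[{"offset":[0,0.0002,0],"dr":[0,0,0]},{"offset":[0,0.0003,0],"dr":[0,0,0]},{"offset":[0,0.0003,0],"dr":[0,0,0]}]'

```text
time_s: 15.0
position: [0.5583, -0.1476, 0.0185]
tcp_rot: [[-0.123, 0.992, -0.003], [0.992, 0.123, 0.001], [0.001, -0.003, -1.0]]
force: [-5.9, -2.0, 2.6]
opening: 0.008
grasp_force: 2.8
```

servo_tool --targets '[{"offset":[0,0.0001,0],"dr":[0,0,0]},{"offset":[0,0.0002,0],"dr":[0,0,0]},{"offset":[0,0.0002,0],"dr":[0,0,0]},{"offset":[0,0.0002,0],"dr":[0,0,0]}]'

```text
time_s: 15.33
position: [0.5583, -0.1476, 0.0184]
tcp_rot: [[-0.123, 0.992, -0.003], [0.992, 0.123, 0.001], [0.001, -0.003, -1.0]]
force: [-4.7, -2.3, 2.3]
opening: 0.006
grasp_force: 3.0
```

servo_tool --targets '[{"offset":[0,0,0],"dr":[0,0,0]},{"offset":[0,0,0],"dr":[0,0,0]},{"offset":[0,0,0],"dr":[0,0,0]},{"offset":[0,0,0],"dr":[0,0,0]},{"offset":[0,0,0],"dr":[0,0,0]},{"offset":[0,0,0],"dr":[0,0,0]},{"offset":[0,0,0],"dr":[0,0,0]}]'

```text
time_s: 15.92
position: [0.5583, -0.1475, 0.0184]
tcp_rot: [[-0.123, 0.992, -0.003], [0.992, 0.123, 0.001], [0.001, -0.003, -1.0]]
force: [-5.3, -2.3, 2.5]
opening: 0.004
grasp_force: 3.0
```

servo_tool --targets '[{"offset":[0,0,0],"dr":[0,0,0]},{"offset":[0,0,0],"dr":[0,0,0]},{"offset":[0,0,0],"dr":[0,0,0]},{"offset":[0,0,0],"dr":[0,0,0]},{"offset":[0,0,0],"dr":[0,0,0]},{"offset":[0,0,0],"dr":[0,0,0]},{"offset":[0,0,0],"dr":[0,0,0]}]'

```text
time_s: 16.5
position: [0.5583, -0.1476, 0.0184]
tcp_rot: [[-0.123, 0.992, -0.003], [0.992, 0.123, 0.001], [0.001, -0.003, -1.0]]
force: [-5.7, -2.7, 2.3]
opening: 0.007
grasp_force: 3.0
```

Slightly low at about 5.7 N. I add a little and hold again.

servo_tool --targets '[{"offset":[0,0.0002,0],"dr":[0,0,0]},{"offset":[0,0.0003,0],"dr":[0,0,0]},{"offset":[0,0.0004,0],"dr":[0,0,0]},{"offset":[0,0.0004,0],"dr":[0,0,0]},{"offset":[0,0.0004,0],"dr":[0,0,0]}]'

```text
time_s: 16.92
position: [0.5583, -0.1475, 0.0184]
tcp_rot: [[-0.123, 0.992, -0.004], [0.992, 0.123, 0.001], [0.001, -0.004, -1.0]]
force: [-6.6, -2.7, 3.3]
opening: 0.002
grasp_force: 3.4
```

servo_tool --targets '[{"offset":[0,0,0],"dr":[0,0,0]},{"offset":[0,0,0],"dr":[0,0,0]},{"offset":[0,0,0],"dr":[0,0,0]},{"offset":[0,0,0],"dr":[0,0,0]}]'

```text
time_s: 17.25
position: [0.5582, -0.1475, 0.0184]
tcp_rot: [[-0.123, 0.992, -0.004], [0.992, 0.123, 0.001], [0.001, -0.004, -1.0]]
force: [-7.3, -2.2, 3.3]
opening: 0.007
grasp_force: 3.4
```

The push is now about 7 N. Hold.

servo_tool --targets '[{"offset":[0,0,0],"dr":[0,0,0]},{"offset":[0,0,0],"dr":[0,0,0]},{"offset":[0,0,0],"dr":[0,0,0]},{"offset":[0,0,0],"dr":[0,0,0]},{"offset":[0,0,0],"dr":[0,0,0]},{"offset":[0,0,0],"dr":[0,0,0]},{"offset":[0,0,0],"dr":[0,0,0]},{"offset":[0,0,0],"dr":[0,0,0]},{"offset":[0,0,0],"dr":[0,0,0]},{"offset":[0,0,0],"dr":[0,0,0]},{"offset":[0,0,0],"dr":[0,0,0]},{"offset":[0,0,0],"dr":[0,0,0]}]'

```text
time_s: 18.25
position: [0.5583, -0.1475, 0.0184]
tcp_rot: [[-0.123, 0.992, -0.004], [0.992, 0.123, 0.001], [0.001, -0.004, -1.0]]
force: [-6.6, -2.9, 2.7]
opening: 0.006
grasp_force: 3.4
```

servo_tool --targets '[{"offset":[0,-0.0006,0],"dr":[0,0,0]},{"offset":[0,-0.0012,0],"dr":[0,0,0]},{"offset":[0,-0.002,0],"dr":[0,0,0]},{"offset":[0,-0.005,0],"dr":[0,0,0]},{"offset":[0,-0.012,0],"dr":[0,0,0]},{"offset":[0,-0.022,0],"dr":[0,0,0]},{"offset":[0,-0.03,0],"dr":[0,0,0]},{"offset":[0,-0.035,-0.01],"dr":[0,0,0]},{"offset":[0,-0.035,-0.03],"dr":[0,0,0]},{"offset":[0,-0.035,-0.06],"dr":[0,0,0]},{"offset":[0,-0.035,-0.09],"dr":[0,0,0]},{"offset":[0,-0.035,-0.12],"dr":[0,0,0]},{"offset":[-0.03,-0.035,-0.15],"dr":[0,0,0]},{"offset":[-0.065,-0.035,-0.16],"dr":[0,0,0]},{"offset":[-0.1,-0.035,-0.17],"dr":[0,0,0]},{"offset":[-0.135,-0.035,-0.17],"dr":[0,0,0]},{"offset":[-0.17,-0.035,-0.17],"dr":[0,0,0]},{"offset":[-0.2,-0.035,-0.17],"dr":[0,0,0]},{"offset":[-0.22,-0.035,-0.17],"dr":[0,0,0]},{"offset":[-0.22,-0.035,-0.17],"dr":[0,0,0]}]'

```text
time_s: 19.92
position: [0.5523, -0.3758, 0.1894]
tcp_rot: [[-0.118, 0.993, 0.003], [0.993, 0.118, -0.004], [-0.005, 0.002, -1.0]]
force: [0.8, -0.5, 0.5]
opening: 0.006
grasp_force: 0.0
```

```bash
python3 look.py c10; python3 chk.py c10
python3 - <<'E'
import pickle,h,cv2,numpy as np
d=pickle.load(open("c10.pkl","rb"))
c=d["side"];t=h.a0+np.radians(3);R=np.array([[np.cos(t),-np.sin(t)],[np.sin(t),np.cos(t)]])
T=h.jig((60.5,85))-R@[-.008,.008];print("expected cornered",h.proj(c,np.c_[h.BL@R.T+T,np.full(6,.03)]).round(1).tolist())
c=d["top"];hs=cv2.cvtColor(c["color"],cv2.COLOR_RGB2HSV)
print("top exp",h.proj(c,np.c_[h.BL@R.T+T,np.full(6,.03)]).round(1).tolist())
m=h.blankmask(c);cn=max(cv2.findContours(m,0,1)[0],key=len);print(m.sum()/255,cv2.approxPolyDP(cn,2,True)[:,0].tolist())
E
```

```text
19.9167 [ 0.55233709 -0.37576506  0.18936395] Ftool [-0.55  0.72 -0.51]
[ 228  176   62   38 1483] [[229, 211], [238, 213], [243, 209], [246, 199], [246, 206], [271, 212], [287, 188], [289, 180], [254, 176], [250, 180], [246, 176], [242, 177], [244, 188], [228, 208]]
expected cornered [[227.3, 207.8], [237.9, 209.5], [243.5, 201.5], [271.8, 206.0], [287.3, 179.0], [252.2, 174.2]]
top exp [[261.0, 164.2], [262.3, 173.2], [274.6, 171.4], [278.3, 195.8], [324.6, 189.0], [319.1, 155.8]]
1074.0 [[324, 190], [320, 159], [310, 158], [309, 152], [303, 160], [262, 166], [264, 173], [275, 174], [278, 188], [291, 172], [298, 170], [318, 190]]
```

```bash
python3 -c "
from rig import ticket
print(ticket.hand_in())"
```

```text
the job is handed in; nothing more can be done
None
```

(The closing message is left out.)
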